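# Seat the keyed swing-stop bush on the tap post

## Task

Fit the white keyed bush onto the steel spout post in the suction holder: set it tab end down over the post's nose, turn it under light pressure until its inner tab drops into the post's keyway, press it fully home, flat on the shoulder, and let go. Be gentle: its plastic tab breaks if the bush is pushed onto the post with more than 40 N. Leave the other things on the shelf where they are.

Things in the scene. Friction and masses are not known exactly. Their poses are not given: they have to be found in the camera images.
- bush_mid (a point): centre (half-way up, on the axis) of the loose white plastic bush, a thick ring that stands tab end down on the glass shelf: outside diameter 44 mm, 24 mm high, 40 g, round, so it can be gripped across any diameter. z is its axis (up); its inner tab points along -x, marked by a blue line on the top face and down the outside.
- bush: the same bush, origin at the centre of its underside, axes as bush_mid. Bore: diameter 19.2 mm in the upper 14 mm, widened to 28 mm in the lower 10 mm. In the wide part one tab, 7 mm wide and 9 mm high, reaches inward from the wall towards -x to 9.8 mm from the axis; its underside and two small feet are the surface the bush stands on.
- seat (a point): centre of the shoulder face (steel disc, diameter 42 mm) of the spout post, on its upright axis, 75 mm above the glass. The bush's underside rests here when home; bush_mid is then 12 mm above it. Axes are those of the holder (z up, front with yellow mark to -x), not of the clamped post. A land of diameter 26 mm and a nose of diameter 17 mm rise from the shoulder.
- land (a point): centre of the top of the land, 9.5 mm above seat (holder axes). The land has one keyway, a dark slot 8.2 mm wide, open at the top and down to the shoulder. It faces the holder's front (-x) only roughly: up to 1.2 rad (69 degrees) off to either side, not measured. While tab and keyway do not match, the tab rests on the land and the bush stands 9.5 mm above home.
- nose_tip (a point): centre of the top of the plain nose, 28.5 mm above seat (holder axes). The nose has diameter 17 mm, its last 3 mm taper to 12 mm; it runs in the bush's upper bore and centres it. The post is clamped tight in the holder: it turns only under about 3 N m.
- holder: grey clamp on a black suction foot (diameter 96 mm) fixed to the glass, with the post in it; origin at the centre of its underside on the glass, z up, front with the yellow mark to -x. At its back a red lever reaches 60 mm from the axis, 23 mm up; the clamp screw reaches 52 mm from the axis on the +y side, 59 mm up at most.
- aerator: bystander: chrome tap aerator housing, loose, diameter 28 mm, 20 mm high, origin under its centre
- flush_button: bystander: round white flush button, loose, diameter 64 mm, 14.5 mm high, origin under its centre
- bend: bystander: grey plastic pipe bend lying flat, loose, within 60 mm of its origin, 41 mm high, origin under about its middle
- cabinet: bystander: small white plastic cabinet with a swing door and a knob at its front (-x), 120 mm deep, 160 mm wide, 170 mm high, fixed, a blue-handled hex key on its top; origin under its centre
Things that resemble listed ones, but are neither listed nor needed, are in the scene too. Leave any brown, pink or purple look-alike of the bush alone.

How it is judged:
At the end, for the whole second after the job is handed in: The bush sits home on the post: underside within 2 mm of the shoulder face, centred within 3 mm of the post's axis, tilted less than 0.06 rad, at rest and released by the fingers (horizontal distance between bush and seat below 0.003 m and z of bush in the frame of seat between -0.002 and 0.002 m and angle between bush's own z axis and vertical below 0.06 rad and linear speed of bush below 0.02 m/s and contact force between bush and the fingers below 0.1 N); the robot touches nothing.
It fails at once if the bush is pushed against the post or its holder with more than 40 N (contact force between bush and holder above 40 N).
It fails at once if the aerator housing, flush button or pipe bend is moved by more than 15 mm (distance of any of aerator, flush_button, bend from where it was at the start of the episode above 0.015 m).
It fails at once if the robot knocks the cabinet with more than 5 N (contact force between cabinet and the fingers above 5 N or contact force between cabinet and the arm above 5 N).
It also fails if it takes over 64 s, if anything falls off the work surface, if the arm or the gripper's body presses on something with over 40 N, if the wrist force passes 120 N, or if a joint passes its speed limit or range.

## Robot

A 7-joint arm with a two-finger parallel gripper is mounted at the origin on the work surface. World frame = base frame: x ahead of the robot, y to its left, z up, the work surface at z = 0. Lengths are in m, angles in rad, forces in N, time in s.
With the tool pointing down it reaches from about 0.35 to 0.9 m from the base axis. Payload 8.1 kg.
Tool frame: the origin (TCP) lies midway between the tips of the shut fingers; the grasp point (between the pads) lies arm.hold_point_z behind it (arm.hold_point_z is the distance from the TCP to the grasp point, in m); z points along the fingers, x is the direction in which the jaws open and shut, and the axes are right-handed (so a half turn about z gives the same grasp; the last joint's range is limited). The gripper opens to 92 mm and grips with 3 to 60 N. Pads are 19 mm wide; open, the fingers measure 130 mm over their backs; the gripper's body (75 mm by 190 mm) begins 47 mm behind the grasp point.
Start: joints at [1.02, 0.434, 0.025, 1.573, -0.012, 1.134, -0.075], TCP at [0.271, -0.563, 0.196] pointing down, gripper open.
Joint ranges: [-2.62, 2.62], [-0.44, 2.09], [-1.27, 1.32], [0.08, 2.57], [-1.32, 4.46], [0.12, 2], [-2.74, 2.74]. Speed limits (rad/s): [2.22, 2.22, 3.01, 3.01, 3.14, 3.14, 3.14].

## Interface

Orientations are given as a rotation vector (axis times angle).
In Python, from cell import arm gives the robot as it stands.
- The arm moves only by the shell command python3 -m pendant 'ROWS' [FORCE]. ROWS is JSON, a list of rows, each an object with "dp": the shift along the tool's x, y, z in m, a list of three; "rotation": the turn, a rotation vector about the tool's x, y, z in rad, a list of three; "fingers": the closure, from -1 (fully open) to 1 (shut). In form: [{"dp": [x, y, z], "rotation": [rx, ry, rz], "fingers": fingers}, ...]. A call has 1 to 20 rows; each row is the pose to reach, as a shift and turn from the pose measured when the call began, along the tool's axes at that moment; what a row does not reach only later rows make up. A row lasts 1/8 s, in which the tool goes at most 62.5 mm and 10.7 degrees, less where a joint would pass 70% of its speed; a pose out of reach is approached as far as the arm can. A call with a gripper value outside its range is refused whole. The fingers move at their own pace and stop on an object; FORCE is the grip in N (left out, the last holds). Time passes only in rows, so rows that repeat a pose let the fingers close. It gives the time, the measured TCP pose, the force and the opening at its end, in the units of the state.
- arm.observe(): the state, without advancing time (a new reading comes with each control period).
- arm.get_image(name): name is "scene" or "top"; returns the picture (400x640x3 uint8, blue, green, red); there is no depth.
- arm.camera_params(name): a dict with "camera_matrix" (3x3 intrinsics, pixels), "rvec" (rotation vector, rad) and "tvec" (3), from world to camera coordinates, as OpenCV has them. Camera axes: x right, y down, z forward; pixel columns grow to the right and rows downward; lengths in m; the calibration is good to about 2 mm. A picture is of the moment at which its call begins. camera_params takes no time and is no camera call.
- arm.sign_off(): hands the job in, once; it reports no verdict.
The state is a dict: "clock": time; "joints": joint angles; "dq": joint speeds; "joint_efforts": joint torques, N m; "position": TCP position; "ee_rot": TCP orientation; "force": force on the tool from outside, world axes, zero at the start; "ft_torque": the same for the moment, N m; "width": opening from 0.0 (shut) to 1.0 (fully open).
Only numpy, scipy, OpenCV 4.12 (cv2) and the standard library are available. Lean on these libraries where they do the work, as an engineer would, in place of code of your own. Each camera call takes 0.05 s, during which the arm holds its last target.

## Working session

There is one attempt and no reset: what is moved stays moved. The work goes in short steps, Python scripts to look and compute and a shell command to move; the robot and the scene stay as the last step left them, time stands still between calls to the robot, and variables do not carry over. Pictures are saved under pics/ and viewed, and the job is handed in when it is done.

```bash
ls; mkdir -p pics; python3 - <<'E'
from cell import arm
import cv2,numpy as np
s=arm.observe(); print(s); print(arm.hold_point_z)
for n in("scene","top"):
    cv2.imwrite(f"pics/{n}0.png",arm.get_image(n)); p=arm.camera_params(n)
    R=cv2.Rodrigues(np.array(p['rvec']))[0]; print(n,p['camera_matrix'],-R.T@np.array(p['tvec']).ravel(),R)
E
```

```text
pics
{'clock': 0.0, 'joints': array([ 1.02037559,  0.43524625,  0.02497825,  1.5740835 , -0.01162447,
        1.13401825, -0.07510738]), 'dq': array([ 0.00015487,  0.00104657,  0.00053327, -0.000219  ,  0.00143016,
        0.00116663, -0.00115605]), 'joint_efforts': array([ 1.03623090e-03, -6.67848158e+01,  9.86110680e-01, -3.14470911e+01,
       -6.03797031e-02,  4.28106403e-02,  2.70364071e-04]), 'position': array([ 0.27033181, -0.56288728,  0.19553588]), 'ee_rot': array([-2.65853400e+00,  1.67245295e+00,  2.23932496e-03]), 'force': array([-0.21415269,  0.44656359, -0.02960283]), 'ft_torque': array([-0.00466316, -0.00126759,  0.01740172]), 'width': 1.000800599358114}
0.0188
scene [[481.58925555   0.         321.61985239]
 [  0.         481.58925555 197.81040824]
 [  0.           0.           1.        ]] [ 0.99394885 -0.83786483  0.91321935] [[ 0.88608725  0.46343772 -0.00865232]
 [ 0.28236404 -0.55449175 -0.78282147]
 [-0.36758664  0.69120502 -0.62218622]]
top [[410.62490711   0.         322.17691895]
 [  0.         410.62490711 204.04139648]
 [  0.           0.           1.        ]] [0.34481819 0.01724647 1.09608285] [[-0.02770619 -0.9994341  -0.01907487]
 [-0.98808976  0.03027119 -0.15087176]
 [ 0.1513638   0.01466761 -0.98836929]]
```

View pics/scene0.png

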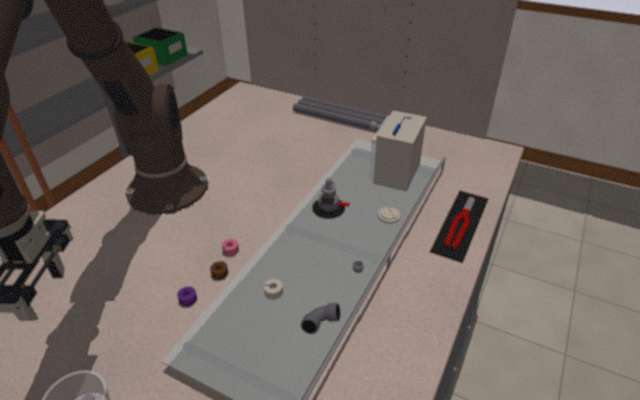

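View pics/top0.png

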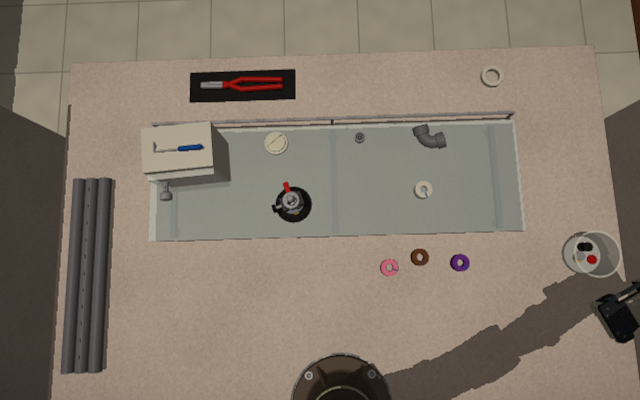

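The bush is at about (423,189) in the top view and (273,288) in the scene view. The holder is at (291,203) and (329,200). I'll enlarge both for detail.

```bash
python3 - <<'E'
import cv2,numpy as np
t=cv2.imread('pics/top0.png');s=cv2.imread('pics/scene0.png')
def c(im,x,y,h,k): return cv2.resize(im[y-h:y+h,x-h:x+h],None,fx=k,fy=k,interpolation=cv2.INTER_CUBIC)
h=25
a=np.vstack([np.hstack([c(t,423,189,h,7.5),c(t,291,203,h,7.5)]) ]); b=np.hstack([c(s,273,288,h,7.5),c(s,329,198,h,7.5)])
cv2.imwrite('pics/crop0.png',cv2.resize(np.vstack([a,b]),(600,600)))
E
```

```text
(no output)
```

View pics/crop0.png

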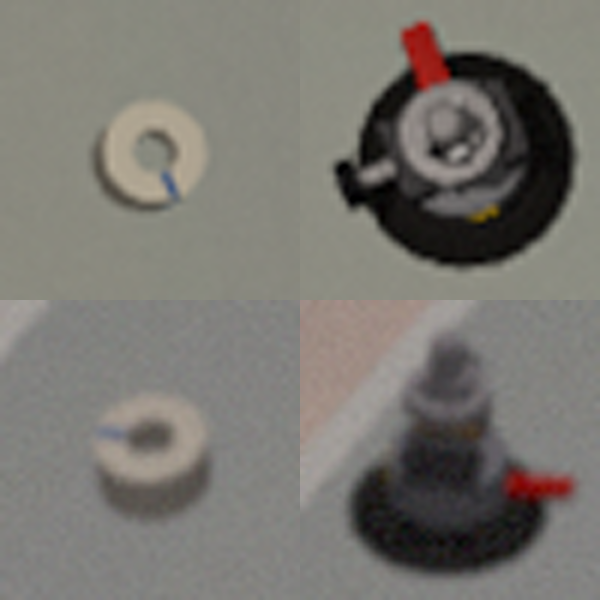

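```bash
cat > h.py <<'E'
import cv2,numpy as np
from scipy.optimize import least_squares
from cell import arm
def cam(n):
    p=arm.camera_params(n); return np.array(p['camera_matrix']),np.array(p['rvec'],float).ravel(),np.array(p['tvec'],float).ravel()
def proj(n,P):
    K,r,t=cam(n); return cv2.projectPoints(np.array(P,float).reshape(-1,3),r,t,K,None)[0].reshape(-1,2)
def tri(uv):
    M=[]
    for n in uv:
        K,r,t=cam(n); M.append(K@np.c_[cv2.Rodrigues(r)[0],t])
    X=cv2.triangulatePoints(M[0],M[1],*[np.array(uv[n],float).reshape(2,1) for n in uv])
    X=(X[:3]/X[3]).ravel(); return X,[np.linalg.norm(proj(n,X)[0]-uv[n]).round(2) for n in uv]
def circ(c,r,n=72):
    a=np.linspace(0,2*np.pi,n,endpoint=False); return np.array(c)+np.c_[r*np.cos(a),r*np.sin(a),0*a]
def crop(im,x,y,h,k,curves=()):
    o=cv2.resize(im[y-h:y+h,x-h:x+h],None,fx=k,fy=k,interpolation=cv2.INTER_CUBIC)
    for uv,col in curves:
        for u in uv: cv2.circle(o,(int((u[0]-x+h+.5)*k),int((u[1]-y+h+.5)*k)),1,col,-1)
    return o
E
python3 - <<'E'
from h import *
t=cv2.imread('pics/top0.png');s=cv2.imread('pics/scene0.png')
b,e=tri({'top':(423.4,188.9),'scene':(272.8,285.6)});print('bush top',b,e)
p,e=tri({'top':(365.4-75+.0,199.6),'scene':(329-25+25-.2,181.5)});print('post',p,e)
# fit bush: white outline of top? use masks
for n,im,(x,y) in(('top',t,(423,189)),('scene',s,(273,288))):
    g=im[y-25:y+25,x-25:x+25].astype(float); print(n,g[25,25-12:37].round())
E
```

```text
bush top [ 0.53677445 -0.22767949  0.05416398] [np.float64(0.49), np.float64(0.39)]
post [0.5099225  0.10983951 0.12384584] [np.float64(1.53), np.float64(0.97)]
top [[129. 139. 139.]
 [123. 134. 135.]
 [ 99. 107. 110.]
 [ 82.  91.  97.]
 [120. 136. 144.]
 [148. 168. 178.]
 [147. 164. 175.]
 [144. 164. 173.]
 [142. 160. 168.]
 [131. 143. 144.]
 [126. 137. 135.]
 [125. 137. 136.]
 [126. 137. 136.]
 [127. 138. 137.]
 [121. 130. 129.]
 [ 94. 103. 108.]
 [109. 122. 131.]
 [147. 166. 177.]
 [144. 162. 172.]
 [145. 164. 174.]
 [143. 161. 170.]
 [135. 148. 153.]
 [127. 136. 136.]
 [126. 136. 136.]]
scene [[128. 132. 133.]
 [124. 127. 131.]
 [126. 133. 137.]
 [135. 144. 153.]
 [145. 155. 165.]
 [145. 156. 163.]
 [145. 155. 168.]
 [143. 157. 166.]
 [128. 136. 147.]
 [121. 129. 133.]
 [118. 126. 132.]
 [114. 121. 128.]
 [121. 129. 135.]
 [125. 132. 137.]
 [125. 132. 141.]
 [136. 147. 156.]
 [141. 152. 163.]
 [147. 156. 167.]
 [140. 153. 161.]
 [134. 144. 153.]
 [114. 123. 129.]
 [107. 112. 115.]
 [119. 123. 123.]
 [128. 129. 130.]]
```

```bash
cat > ov.py <<'E'
from h import *
import sys
def ov(ti,si,B,H,g,yaw,kw,out,hb=.024,off=0):
    t=cv2.imread(ti);s=cv2.imread(si);R=(0,0,255);G=(0,255,0);M=(255,0,255)
    rows=[]
    for n,im in(('top',t),('scene',s)):
        r=[]
        for c,cur in((B,[(circ((*B[:2],g+.024),.022),G),(circ((*B[:2],g+.024),.0096),R),(circ((*B[:2],g),.022),M)]),
                     (H,[(circ((*H[:2],g),.048),M),(circ((*H[:2],g+.075),.021),G),(circ((*H[:2],g+.0845),.013),R),(circ((*H[:2],g+.1035),.006),G)])):
            x,y=proj(n,[*c[:2],g+.05])[0].round().astype(int)
            r.append(crop(im,x,y,26 if c is H else 16,390/(52 if c is H else 32),cur))
        rows.append(np.hstack([cv2.resize(q,(390,290)) if 0 else cv2.resize(q,(390,390)) for q in r]))
    cv2.imwrite(out,cv2.resize(np.vstack(rows),(600,600)))
E
python3 - <<'E'
from ov import *
ov('pics/top0.png','pics/scene0.png',(.537,-.2277),(.51,.110),.030,0,0,'pics/ov1.png')
E
```

```text
(no output)
```

View pics/ov1.png

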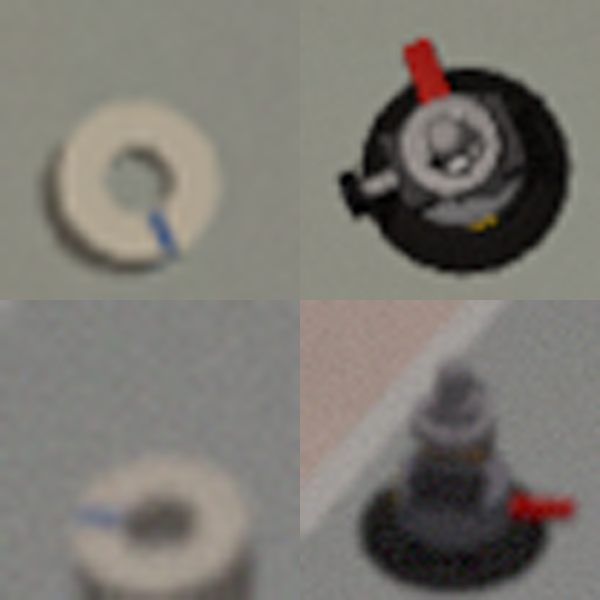

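```bash
sed -i 's/cur))$/[(proj(n,a),b) for a,b in cur]))/; s/\[\*c\[:2\],g+.05\]/[*c[:2],g+(.05 if c is H else .012)]/' ov.py
python3 - <<'E'
from ov import *
ov('pics/top0.png','pics/scene0.png',(.537,-.2277),(.51,.110),.030,0,0,'pics/ov2.png')
E
```

```text
(no output)
```

View pics/ov2.png

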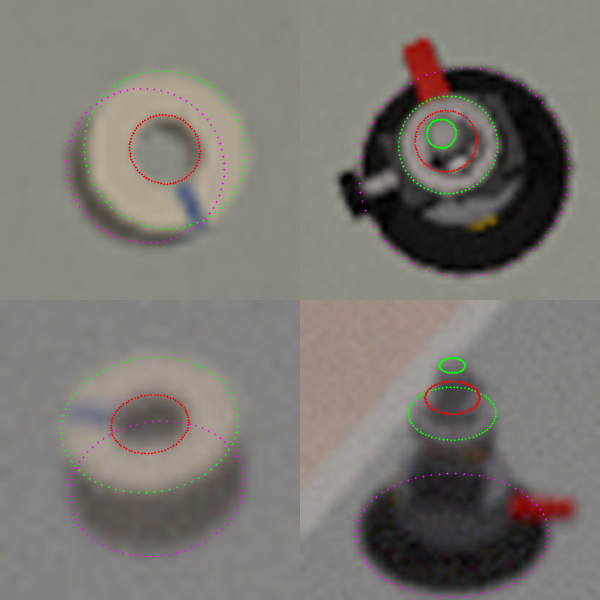

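```bash
python3 - <<'E'
from h import *
t=cv2.imread('pics/top0.png');s=cv2.imread('pics/scene0.png')
def back(n,uv,z):
    K,r,tt=cam(n);R=cv2.Rodrigues(r)[0];C=-R.T@tt;d=R.T@np.linalg.inv(K)@[*uv,1];return C+d*(z-C[2])/d[2]
# blue pixels
for n,im,x,y in(('top',t,423,189),('scene',s,273,286)):
    g=im[y-14:y+14,x-14:x+14].astype(int); m=(g[...,0]-g[...,2]); v,u=np.where(m>12); w=m[v,u]
    P=np.array([back(n,(a+x-14,b+y-14),.054) for a,b in zip(u,v)]); c=np.average(P,axis=0,weights=w)
    d=c-[.537,-.2277,.054]; print(n,len(u),c.round(4),'tab dir',np.degrees(np.arctan2(d[1],d[0])))
# holder front yellow, red lever in top
g=t[175:230,260:320].astype(int)
m=(g[...,2]>120)&(g[...,1]>90)&(g[...,0]<60); v,u=np.where(m);c=back('top',(u.mean()+260,v.mean()+175),.06);print('yellow',len(u),c)
m=(g[...,2]>120)&(g[...,1]<60); v,u=np.where(m);c=back('top',(u.mean()+260,v.mean()+175),.053);d=c-[.51,.11,0];print('lever',len(u),c,np.degrees(np.arctan2(d[1],d[0])))
for nm,uv in dict(aer=(359,137),fb=(276,142),bend=(429,137),cabfront=(213,172)).items(): print(nm,back('top',uv,.045 if nm!='cabfront' else .2))
H=(.51,.11);g0=.03
cur=[(proj('top',circ((*H,g0+.0845),.013)),(0,0,255)),(proj('top',circ((*H,g0+.075),.021)),(0,255,0))]
a=crop(t,290,199,12,25);b=crop(t,290,199,12,25,cur)
cur=[(proj('scene',circ((*H,g0+.0845),.013)),(0,0,255)),(proj('scene',circ((*H,g0+.075),.021)),(0,255,0))]
x,y=proj('scene',[*H,.115])[0].astype(int)
cv2.imwrite('pics/key.png',np.vstack([np.hstack([cv2.resize(q,(300,300)) for q in r]) for r in((a,b),(crop(s,x,y,12,25),crop(s,x,y,12,25,cur)))]))
E
```

```text
top 7 [ 0.5216 -0.2336  0.054 ] tab dir -159.09187917144328
scene 4 [ 0.5216 -0.2324  0.054 ] tab dir -163.08573937635686
yellow 0 [nan nan nan]
lever 48 [0.55254349 0.12421404 0.053     ] 18.474791388817415
aer [ 0.68253455 -0.06974028  0.045     ]
fb [0.67622574 0.15087586 0.045     ]
bend [ 0.6762761  -0.25431338  0.045     ]
cabfront [0.56233684 0.2736911  0.2       ]<stdin>:12: RuntimeWarning: Mean of empty slice.
  ret = ret.dtype.type(ret / rcount)
```

View pics/key.png

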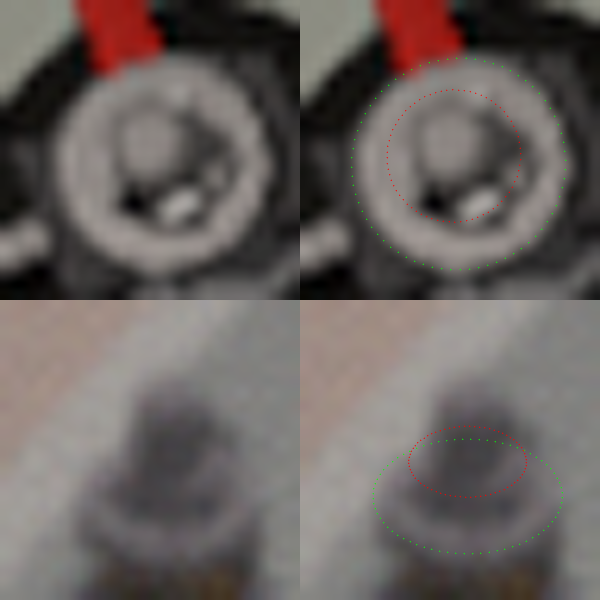

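```bash
cat > go.py <<'E'
from h import *
import sys
from scipy.spatial.transform import Rotation as Ro
def st():
    s=arm.observe();R=Ro.from_rotvec(s['ee_rot']);M=R.as_matrix();yaw=np.degrees(np.arctan2(M[1,0],M[0,0]))
    print('t',round(s['clock'],2),'p',s['position'].round(4),'yaw',yaw.round(1),'tilt',np.degrees(np.arccos(-M[2,2])).round(2),'F',s['force'].round(1),'w',round(s['width']*92,1),'q',s['joints'].round(2)); return s,R
def to(p,yaw):
    s,R=st(); c,sn=np.cos(np.radians(yaw)),np.sin(np.radians(yaw))
    T=Ro.from_matrix(np.array([[c,sn,0],[sn,-c,0],[0,0,-1]]))
    print('dp',R.inv().apply(np.array(p)-s['position']).round(4),'rot',(R.inv()*T).as_rotvec().round(4))
if __name__=='__main__':
    a=[float(x) for x in sys.argv[1:]]
    to(a[:3],a[3]) if a else st()
E
python3 go.py .537 -.2275 .13 -23
```

```text
t 0.1 p [ 0.2703 -0.563   0.1956] yaw -64.3 tilt 0.08 F [-0.7  0.1 -0.3] w 91.9 q [ 1.02  0.44  0.02  1.57 -0.01  1.13 -0.08]
dp [-0.1868 -0.3856  0.0658] rot [-4.000e-04  1.400e-03 -7.216e-01]
```

```bash
python3 -m pendant '[{"dp":[-0.03,-0.06,-0.01],"rotation":[0,0,-0.1],"fingers":-0.4},{"dp":[-0.06,-0.12,0],"rotation":[0,0,-0.22],"fingers":-0.4},{"dp":[-0.187,-0.3855,0.04],"rotation":[0,0.001,-0.7216],"fingers":-0.4},{"dp":[-0.187,-0.3855,0.05],"rotation":[0,0.001,-0.7216],"fingers":-0.4},{"dp":[-0.187,-0.3855,0.066],"rotation":[0,0.001,-0.7216],"fingers":-0.4},{"dp":[-0.187,-0.3855,0.066],"rotation":[0,0.001,-0.7216],"fingers":-0.4},{"dp":[-0.187,-0.3855,0.066],"rotation":[0,0.001,-0.7216],"fingers":-0.4},{"dp":[-0.187,-0.3855,0.066],"rotation":[0,0.001,-0.7216],"fingers":-0.4},{"dp":[-0.187,-0.3855,0.066],"rotation":[0,0.001,-0.7216],"fingers":-0.4},{"dp":[-0.187,-0.3855,0.066],"rotation":[0,0.001,-0.7216],"fingers":-0.4}]' 15; python3 - <<'E'
from go import *
to((.537,-.2275,.036),-23)
cv2.imwrite('pics/s1.png',arm.get_image('scene'));cv2.imwrite('pics/t1.png',arm.get_image('top'))
a=cv2.imread('pics/s1.png');b=cv2.imread('pics/t1.png')
cv2.imwrite('pics/c1.png',np.hstack([cv2.resize(a[200:350,200:350],(390,390)),cv2.resize(b[120:270,340:490],(390,390))]))
E
```

```text
clock: 1.35
position: [0.536, -0.2292, 0.13]
ee_rot: [3.077, -0.63, -0.0]
force: [0.4, -0.4, 0.4]
width: 0.697
t 1.35 p [ 0.536  -0.2292  0.13  ] yaw -23.1 tilt 0.03 F [ 0.4 -0.4  0.4] w 64.1 q [ 0.49  0.45 -0.25  1.74  0.13  0.97 -0.21]
dp [ 0.0003 -0.002   0.094 ] rot [ 0.0004  0.0002 -0.0026]
```

View pics/c1.png

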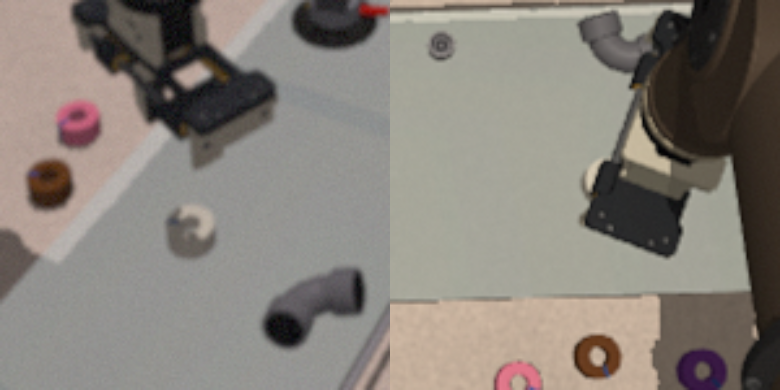

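```bash
python3 - <<'E'
from h import *
for d in(-.032,0,.032):
    print((proj('scene',[.536+d*.92,-.2292-d*.39,.13])[0]-200)*2.6)
E
python3 -m pendant '[{"dp":[0,-0.002,0.03],"rotation":[0,0,0],"fingers":-0.4},{"dp":[0,-0.002,0.06],"rotation":[0,0,0],"fingers":-0.4},{"dp":[0,-0.002,0.065],"rotation":[0,0,0],"fingers":-0.4},{"dp":[0,-0.002,0.065],"rotation":[0,0,0],"fingers":-0.4}]' 15
python3 - <<'E'
from h import *
cv2.imwrite('pics/s2.png',arm.get_image('scene'))
a=cv2.imread('pics/s2.png')
cv2.imwrite('pics/c2.png',cv2.resize(a[220:330,220:330],(550,550)))
E
```

```text
[159.40385484 144.08714469]
[180.18886101 164.51389908]
[201.73878984 185.69239187]
clock: 1.95
position: [0.537, -0.2276, 0.0657]
ee_rot: [3.077, -0.631, 0.001]
force: [-0.3, -0.3, 0.1]
width: 0.699
```

View pics/c2.png

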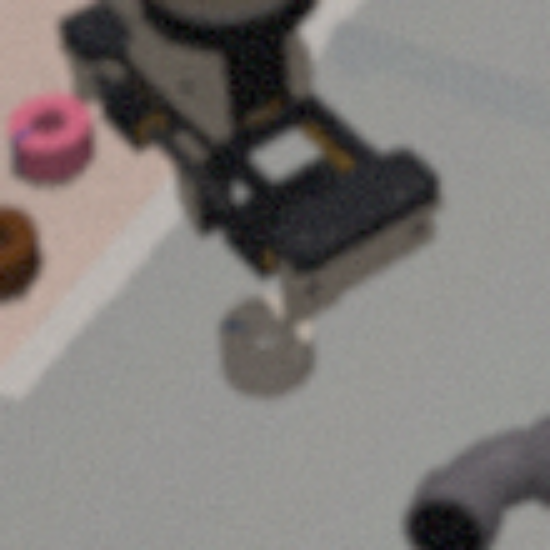

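```bash
python3 -m pendant '[{"dp":[0,0,0.015],"rotation":[0,0,0],"fingers":-0.4},{"dp":[0,0,0.028],"rotation":[0,0,0],"fingers":-0.4},{"dp":[0,0,0.029],"rotation":[0,0,0],"fingers":-0.4},{"dp":[0,0,0.029],"rotation":[0,0,0],"fingers":-0.4}]' 15
python3 go.py
python3 -m pendant '[{"dp":[0,0,0],"rotation":[0,0,0],"fingers":0.2},{"dp":[0,0,0],"rotation":[0,0,0],"fingers":0.2},{"dp":[0,0,0],"rotation":[0,0,0],"fingers":0.2},{"dp":[0,0,0],"rotation":[0,0,0],"fingers":0.2}]' 20
python3 go.py
```

```text
clock: 2.5
position: [0.5375, -0.2276, 0.037]
ee_rot: [3.077, -0.631, 0.002]
force: [0.4, 0.2, -0.0]
width: 0.699
t 2.5 p [ 0.5375 -0.2276  0.037 ] yaw -23.2 tilt 0.06 F [ 0.4  0.2 -0. ] w 64.3 q [ 0.47  0.56 -0.23  1.83  0.17  0.77 -0.25]
clock: 3.0
position: [0.5376, -0.2276, 0.0371]
ee_rot: [3.077, -0.631, 0.002]
force: [0.2, -0.7, -0.2]
width: 0.404
t 3.0 p [ 0.5376 -0.2276  0.0371] yaw -23.2 tilt 0.07 F [ 0.2 -0.7 -0.2] w 37.2 q [ 0.47  0.56 -0.23  1.83  0.17  0.77 -0.25]
```

```bash
python3 - <<'E'
from h import *
cv2.imwrite('pics/s3.png',arm.get_image('scene'));cv2.imwrite('pics/t3.png',arm.get_image('top'))
a=cv2.imread('pics/s3.png');b=cv2.imread('pics/t3.png')
cv2.imwrite('pics/c3.png',np.hstack([cv2.resize(a[240:320,230:310],(390,390)),cv2.resize(b[150:230,380:460],(390,390))]))
E
```

```text
(no output)
```

View pics/c3.png

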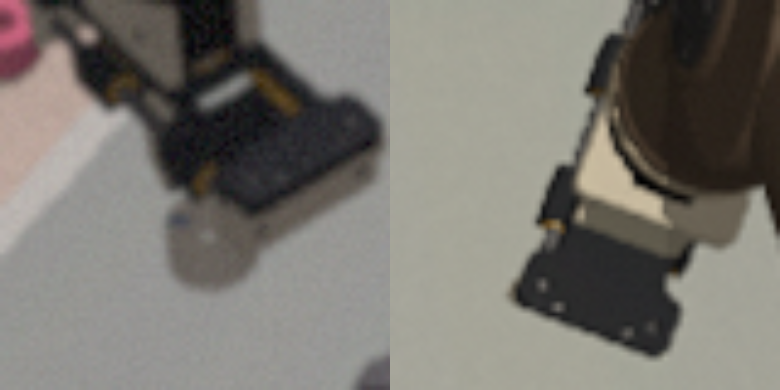

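```bash
python3 - <<'E'
from h import *
s=arm.observe();R=cv2.Rodrigues(s['ee_rot'])[0];p=s['position']
a=cv2.imread('pics/s3.png');b=cv2.imread('pics/t3.png')
def box(xs,ys,zs): 
    P=[]
    c=[(x,y,z) for x in xs for y in ys for z in zs]
    for i in range(8):
        for j in range(i):
            if sum(c[i][k]!=c[j][k] for k in range(3))==1:
                P+= [np.array(c[i])*(1-t)+np.array(c[j])*t for t in np.linspace(0,1,30)]
    return p+np.array(P)@R.T
o=[]
for n,im,x,y in(('scene',a,270,270),('top',b,430,190)):
    cur=[(proj(n,box((-.0375,.0375),(-.095,.095),(-.066,-.08))),(0,255,0)),(proj(n,box((.018,.0375),(-.0095,.0095),(0,-.04))),(0,0,255)),(proj(n,box((-.018,-.0375),(-.0095,.0095),(0,-.04))),(255,0,255)),
     (proj(n,circ((.537,-.2277,.054),.022)),(255,255,0))]
    o.append(crop(im,x,y,50,3.9,cur))
cv2.imwrite('pics/c4.png',np.hstack(o))
E
```

```text
(no output)
```

View pics/c4.png

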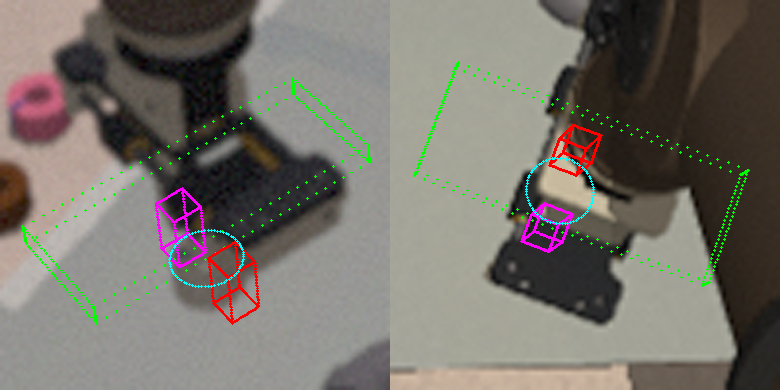

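```bash
python3 - <<'E'
from h import *
s=arm.observe();R=cv2.Rodrigues(s['ee_rot'])[0];p=s['position']
a=cv2.imread('pics/s3.png');b=cv2.imread('pics/t3.png')
def box(xs,ys,zs): 
    P=[]
    c=[(x,y,z) for x in xs for y in ys for z in zs]
    for i in range(8):
        for j in range(i):
            if sum(c[i][k]!=c[j][k] for k in range(3))==1:
                P+= [np.array(c[i])*(1-t)+np.array(c[j])*t for t in np.linspace(0,1,30)]
    return p+np.array(P)@R.T
o=[]
for n,im,x,y in(('scene',a,270,260),('top',b,430,190)):
    cur=[(proj(n,box((-.095,.095),(-.0375,.0375),(-.066,-.1))),(0,255,0)),(proj(n,box((.018,.0375),(-.0095,.0095),(0,-.066))),(0,0,255)),(proj(n,box((-.018,-.0375),(-.0095,.0095),(0,-.066))),(255,0,255)),
     (proj(n,circ((.537,-.2277,.054),.022)),(255,255,0))]
    o.append(crop(im,x,y,50,5,cur)); o.append(crop(im,x,y,50,5))
cv2.imwrite('pics/c5.png',np.vstack([np.hstack(o[:2]),np.hstack(o[2:])])[:,:])
i=cv2.imread('pics/c5.png');cv2.imwrite('pics/c5.png',cv2.resize(i,(600,600)))
E
```

```text
(no output)
```

View pics/c5.png

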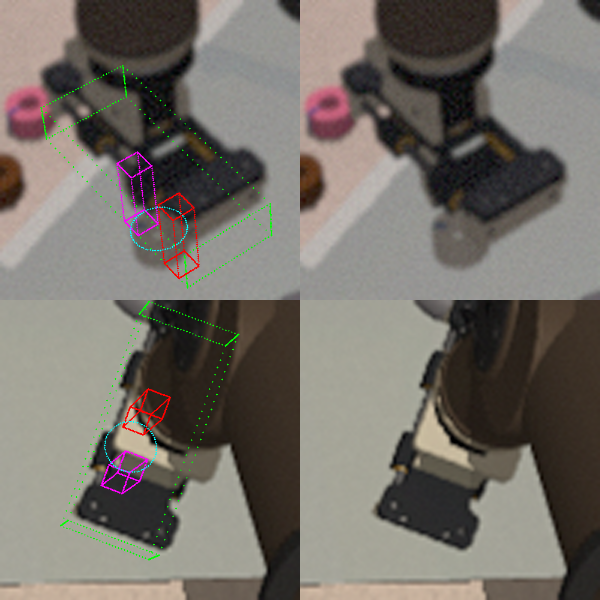

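```bash
python3 -m pendant '[{"dp":[0,0,-0.05],"rotation":[0,0,0],"fingers":0.2},{"dp":[0,0,-0.09],"rotation":[0,0,0],"fingers":0.2},{"dp":[0,0,-0.09],"rotation":[0,0,0],"fingers":0.2}]' 
python3 - <<'E'
from h import *
s=arm.observe();R=cv2.Rodrigues(s['ee_rot'])[0];p=s['position'];print(p)
n='scene';a=arm.get_image(n);cv2.imwrite('pics/s4.png',a)
def box(xs,ys,zs): 
    P=[]
    c=[(x,y,z) for x in xs for y in ys for z in zs]
    for i in range(8):
        for j in range(i):
            if sum(c[i][k]!=c[j][k] for k in range(3))==1:
                P+= [np.array(c[i])*(1-t)+np.array(c[j])*t for t in np.linspace(0,1,30)]
    return p+np.array(P)@R.T
cur=[(proj(n,box((-.095,.095),(-.0375,.0375),(-.066,-.1))),(0,255,0)),(proj(n,box((.018,.0375),(-.0095,.0095),(0,-.066))),(0,0,255)),(proj(n,box((-.018,-.0375),(-.0095,.0095),(0,-.066))),(255,0,255)),
     (proj(n,circ((.537,-.2277,.054),.022)),(255,255,0))]
cv2.imwrite('pics/c6.png',np.hstack([crop(a,265,250,55,3.6,cur),crop(a,265,250,55,3.6)]))
E
```

```text
clock: 3.48
position: [0.5397, -0.2282, 0.1304]
ee_rot: [3.077, -0.631, 0.011]
force: [-0.9, 1.1, 0.2]
width: 0.399
[ 0.53973297 -0.22816131  0.13043055]
```

View pics/c6.png

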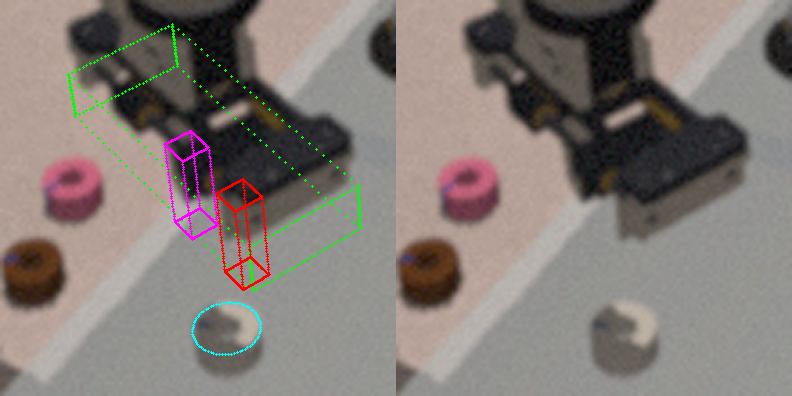

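```bash
python3 - <<'E'
from h import *
R=cv2.Rodrigues(np.array([-2.6585,1.67245,.0022]))[0];p=np.array([.2703,-.563,.1956])
def box(xs,ys,zs): 
    P=[]
    c=[(x,y,z) for x in xs for y in ys for z in zs]
    for i in range(8):
        for j in range(i):
            if sum(c[i][k]!=c[j][k] for k in range(3))==1:
                P+= [np.array(c[i])*(1-t)+np.array(c[j])*t for t in np.linspace(0,1,30)]
    return p+np.array(P)@R.T
o=[]
for n,f,x,y in(('scene','s','45 250',0),('top','t','590 310',0)):
    im=cv2.imread(f'pics/{n}0.png'); x,y=map(int,x.split())
    cur=[(proj(n,box((-.095,.095),(-.0375,.0375),(-.066,-.1))),(0,255,0)),(proj(n,box((.046,.065),(-.0095,.0095),(0,-.066))),(0,0,255)),(proj(n,box((-.046,-.065),(-.0095,.0095),(0,-.066))),(255,0,255))]
    o.append(np.vstack([crop(im,x,y,45,4.4,cur),crop(im,x,y,45,4.4)]))
cv2.imwrite('pics/c7.png',cv2.resize(np.hstack(o),(600,600)))
E
```

```text
(no output)
```

View pics/c7.png

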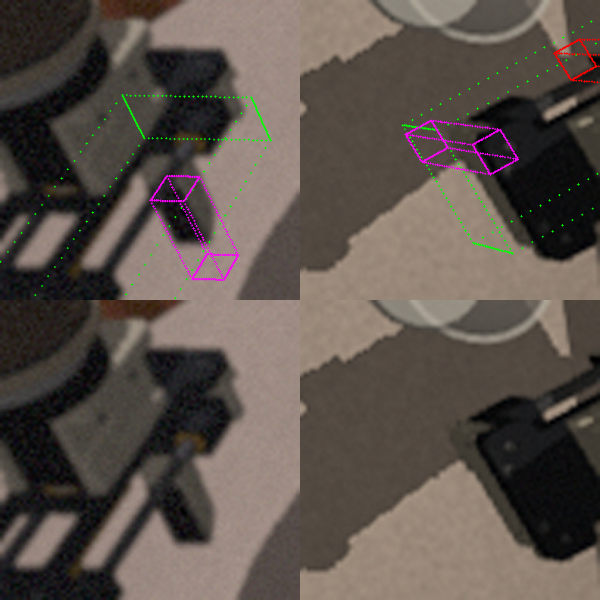

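```bash
python3 - <<'E'
from h import *
for n in('scene','top'): print(n,proj(n,[[0,0,0],[.1,0,0],[0,-.1,0],[0,.1,0],[-.1,0,0]]).round(0).tolist())
# two-view height of table items: pink bush
a=cv2.imread('pics/scene0.png');b=cv2.imread('pics/top0.png')
cv2.imwrite('pics/c8.png',np.hstack([crop(a,167,170,60,3.3),crop(b,340,360,40,4.95)]))
print(tri({'top':(390,267.5),'scene':(230.5,245)}),tri({'top':(459.5,262),'scene':(187.5,293)}))
E
```

```text
scene [[167.0, 188.0], [192.0, 197.0], [145.0, 206.0], [188.0, 172.0], [143.0, 180.0]]
top [[341.0, 405.0], [340.0, 364.0], [381.0, 404.0], [301.0, 406.0], [343.0, 448.0]]
(array([ 0.34122558, -0.13525642,  0.01953995]), [np.float64(1.34), np.float64(0.95)]) (array([ 0.34856651, -0.31606905,  0.01948556]), [np.float64(0.49), np.float64(0.39)])
```

View pics/c8.png

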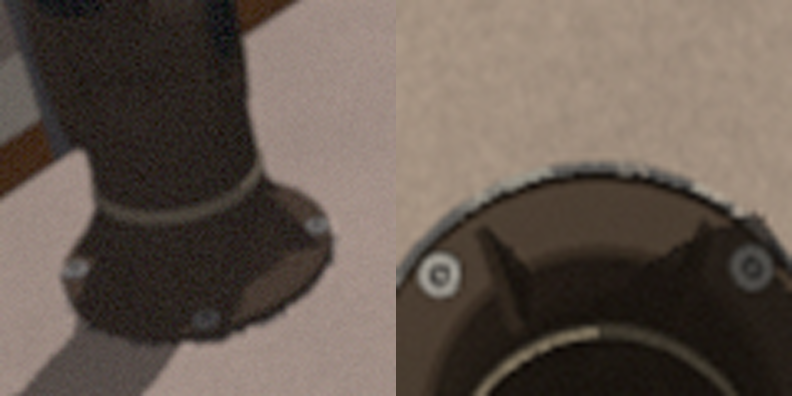

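```bash
python3 go.py .537 -.2277 .025 -23
python3 -m pendant '[{"dp":[0,0,0.01],"rotation":[0,0,0],"fingers":-0.25},{"dp":[-0.002,0,0.06],"rotation":[0,0,0],"fingers":-0.25},{"dp":[-0.002,0,0.09],"rotation":[0,0,0],"fingers":-0.25},{"dp":[-0.002,0,0.10],"rotation":[0,0,0],"fingers":-0.25},{"dp":[-0.002,0,0.104],"rotation":[0,0,0],"fingers":-0.25},{"dp":[-0.002,0,0.104],"rotation":[0,0,0],"fingers":-0.25}]' 
python3 - <<'E'
from h import *
s=arm.observe();R=cv2.Rodrigues(s['ee_rot'])[0];p=s['position'];print(p,s['force'])
n='scene';a=arm.get_image(n);cv2.imwrite('pics/s5.png',a)
cv2.imwrite('pics/c9.png',crop(a,270,270,40,7))
E
```

```text
t 3.52 p [ 0.5383 -0.2279  0.1284] yaw -23.2 tilt 0.24 F [-0.  -0.5 -1.2] w 36.6 q [ 0.49  0.45 -0.25  1.75  0.13  0.96 -0.22]
dp [-0.0017  0.0004  0.1034] rot [-0.0001 -0.0041 -0.0031]
clock: 4.28
position: [0.5374, -0.2274, 0.0249]
ee_rot: [3.077, -0.631, 0.008]
force: [0.2, 0.8, 0.6]
width: 0.623
[ 0.53738233 -0.22736682  0.02486565] [0.16164361 0.83790441 0.6241146 ]
```

View pics/c9.png

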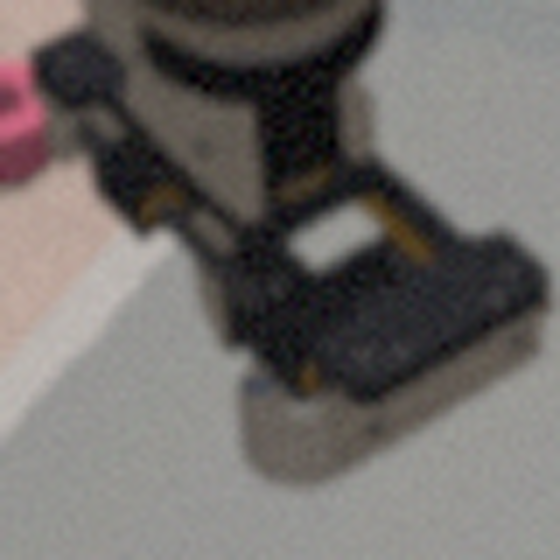

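```bash
python3 -m pendant '[{"dp":[0,0,0.004],"rotation":[0,0,0],"fingers":-0.25},{"dp":[0,0,0.006],"rotation":[0,0,0],"fingers":-0.25},{"dp":[0,0,0.006],"rotation":[0,0,0],"fingers":-0.25}]' ; python3 -m pendant '[{"dp":[0,0,0.003],"rotation":[0,0,0],"fingers":-0.25},{"dp":[0,0,0.005],"rotation":[0,0,0],"fingers":-0.25},{"dp":[0,0,0.005],"rotation":[0,0,0],"fingers":-0.25}]'
python3 - <<'E'
from h import *
s=arm.observe()
n='scene';a=arm.get_image(n);cv2.imwrite('pics/s6.png',a)
cv2.imwrite('pics/c10.png',crop(a,270,270,40,7))
E
```

```text
clock: 4.7
position: [0.5376, -0.2275, 0.0192]
ee_rot: [3.077, -0.631, 0.009]
force: [0.6, 0.3, 0.4]
width: 0.627
clock: 5.08
position: [0.5375, -0.2274, 0.014]
ee_rot: [3.077, -0.631, 0.008]
force: [-0.1, 0.3, -0.1]
width: 0.62
```

View pics/c10.png

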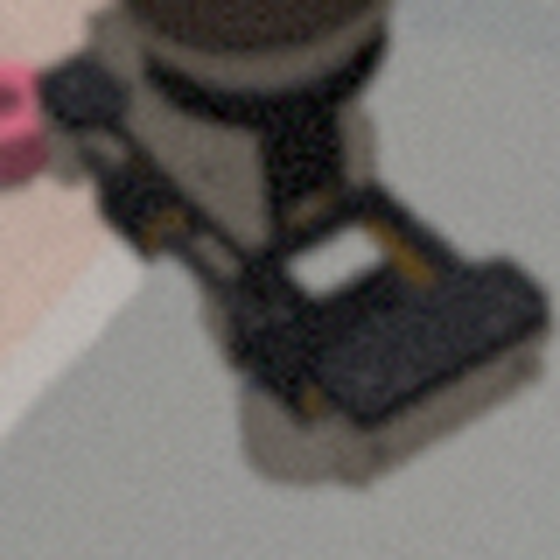

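```bash
python3 -m pendant '[{"dp":[0,0,0],"rotation":[0,0,0],"fingers":-0.05},{"dp":[0,0,0],"rotation":[0,0,0],"fingers":0.05},{"dp":[0,0,0],"rotation":[0,0,0],"fingers":0.1},{"dp":[0,0,0],"rotation":[0,0,0],"fingers":0.1}]' 10; python3 go.py
```

```text
clock: 5.62
position: [0.5376, -0.2275, 0.0142]
ee_rot: [3.077, -0.631, 0.008]
force: [0.9, -0.7, 0.4]
width: 0.482
t 5.62 p [ 0.5376 -0.2275  0.0142] yaw -23.2 tilt 0.31 F [ 0.9 -0.7  0.4] w 44.3 q [ 0.47  0.59 -0.22  1.85  0.19  0.72 -0.27]
```

```bash
python3 -m pendant '[{"dp":[0,0,0],"rotation":[0,0,0],"fingers":0.3},{"dp":[0,0,0],"rotation":[0,0,0],"fingers":0.3},{"dp":[0,0,-0.03],"rotation":[0,0,0],"fingers":0.3},{"dp":[0,0,-0.08],"rotation":[0,0,0],"fingers":0.3},{"dp":[0,0,-0.13],"rotation":[0,0,0],"fingers":0.3},{"dp":[0,0,-0.13],"rotation":[0,0,0],"fingers":0.3},{"dp":[0,0,-0.13],"rotation":[0,0,0],"fingers":0.3}]' 30; python3 go.py
python3 - <<'E'
from h import *
n='scene';a=arm.get_image(n);cv2.imwrite('pics/s7.png',a)
s=arm.observe();b=np.array([s['position'][0],s['position'][1],s['position'][2]+.016])
cur=[(proj(n,circ(b,.022)),(255,0,255)),(proj(n,circ(b+[0,0,.024],.022)),(0,255,0))]
x,y=proj(n,b)[0].astype(int)
cv2.imwrite('pics/c11.png',np.hstack([crop(a,x,y,35,5.5),crop(a,x,y,35,5.5,cur)]))
E
```

```text
clock: 6.5
position: [0.5364, -0.2272, 0.1437]
ee_rot: [3.077, -0.631, 0.007]
force: [-1.2, 0.1, -1.5]
width: 0.473
t 6.5 p [ 0.5364 -0.2272  0.1437] yaw -23.2 tilt 0.28 F [-1.2  0.1 -1.5] w 43.6 q [ 0.49  0.43 -0.26  1.73  0.13  0.99 -0.21]
```

View pics/c11.png

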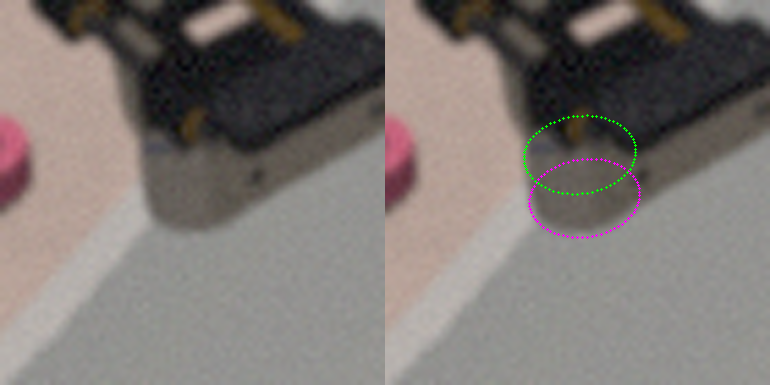

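```bash
python3 go.py .51 .11 .145 -84
```

```text
t 6.55 p [ 0.536 -0.227  0.143] yaw -23.2 tilt 0.2 F [-0.4 -0.6 -0.7] w 43.4 q [ 0.49  0.43 -0.26  1.73  0.13  0.99 -0.21]
dp [-0.1566 -0.2996 -0.0026] rot [-0.0018 -0.0032  1.0615]
```

```bash
python3 -m pendant '[{"dp":[-0.02,-0.04,-0.01],"rotation":[0,0,0.15],"fingers":0.3},{"dp":[-0.045,-0.085,-0.01],"rotation":[0,0,0.3],"fingers":0.3},{"dp":[-0.07,-0.13,-0.01],"rotation":[0,0,0.45],"fingers":0.3},{"dp":[-0.095,-0.18,-0.01],"rotation":[0,0,0.6],"fingers":0.3},{"dp":[-0.12,-0.23,-0.01],"rotation":[0,0,0.75],"fingers":0.3},{"dp":[-0.145,-0.28,-0.01],"rotation":[-0.002,-0.003,0.9],"fingers":0.3},{"dp":[-0.1566,-0.2996,-0.01],"rotation":[-0.002,-0.003,1.03],"fingers":0.3},{"dp":[-0.1566,-0.2996,-0.01],"rotation":[-0.002,-0.003,1.06],"fingers":0.3},{"dp":[-0.1566,-0.2996,-0.01],"rotation":[-0.002,-0.003,1.06],"fingers":0.3},{"dp":[-0.1566,-0.2996,-0.01],"rotation":[-0.002,-0.003,1.06],"fingers":0.3}]'; python3 go.py .51 .11 .118 -84
python3 - <<'E'
from h import *
a=arm.get_image('scene');cv2.imwrite('pics/s8.png',a)
s=arm.observe();b=np.array([s['position'][0],s['position'][1],s['position'][2]+.016])
o=[]
for n,im in(('scene',a),):
    cur=[(proj(n,circ(b,.022)),(255,0,255)),(proj(n,circ(b+[0,0,.024],.022)),(0,255,0)),(proj(n,circ((.51,.11,.1335),.006)),(0,0,255))]
    x,y=proj(n,b)[0].astype(int)
    o+=[crop(im,x,y,35,5.5),crop(im,x,y,35,5.5,cur)]
cv2.imwrite('pics/c12.png',np.hstack(o))
E
```

```text
clock: 7.8
position: [0.51, 0.1083, 0.152]
ee_rot: [2.334, -2.101, 0.0]
force: [0.8, 0.8, -0.7]
width: 0.471
t 7.8 p [0.51   0.1083 0.152 ] yaw -84.0 tilt 0.07 F [ 0.8  0.8 -0.7] w 43.4 q [-0.19  0.32 -0.16  1.87  0.06  0.95 -1.84]
dp [-0.0017 -0.0002  0.034 ] rot [ 0.0009 -0.0009  0.0007]
```

View pics/c12.png

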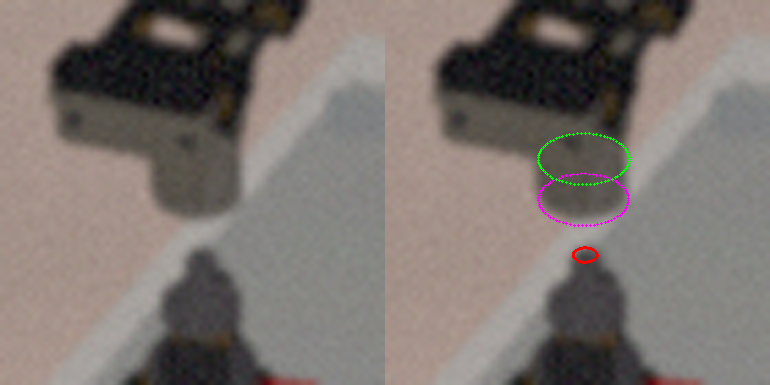

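```bash
python3 -m pendant '[{"dp":[-0.002,-0.001,0.01],"rotation":[0,0,0],"fingers":0.3},{"dp":[-0.002,-0.001,0.025],"rotation":[0,0,0],"fingers":0.3},{"dp":[-0.002,-0.001,0.035],"rotation":[0,0,0],"fingers":0.3},{"dp":[-0.002,-0.001,0.037],"rotation":[0,0,0],"fingers":0.3},{"dp":[-0.002,-0.001,0.037],"rotation":[0,0,0],"fingers":0.3}]'; python3 - <<'E'
from h import *
a=arm.get_image('scene');cv2.imwrite('pics/s9.png',a)
b=np.array([.51,.11,.12]);n='scene'
x,y=proj(n,b)[0].astype(int)
cv2.imwrite('pics/c13.png',crop(a,x,y,30,10))
E
```

```text
clock: 8.48
position: [0.5107, 0.1106, 0.115]
ee_rot: [2.334, -2.101, -0.0]
force: [1.0, 0.4, -1.5]
width: 0.474
```

View pics/c13.png

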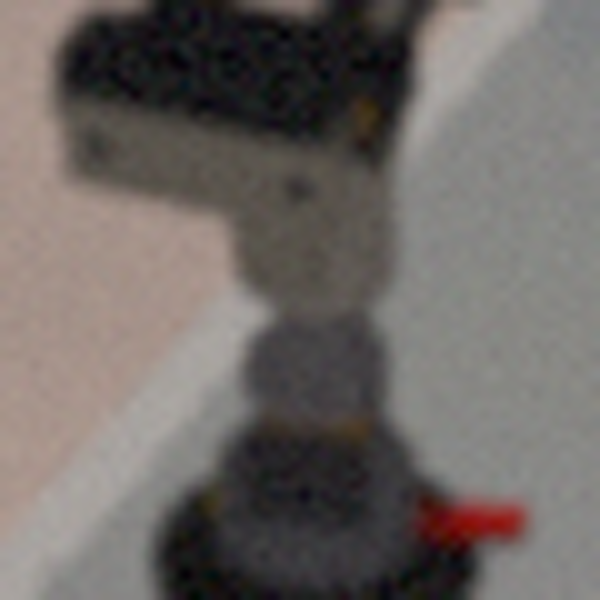

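```bash
python3 -m pendant '[{"dp":[0,0,0.002],"rotation":[0,0,0],"fingers":0.3},{"dp":[0,0,0.004],"rotation":[0,0,0],"fingers":0.3},{"dp":[0,0,0.005],"rotation":[0,0,0],"fingers":0.3}]'; python3 -m pendant '[{"dp":[0,0,0.0015],"rotation":[0,0,0],"fingers":0.3},{"dp":[0,0,0.003],"rotation":[0,0,0],"fingers":0.3},{"dp":[0,0,0.003],"rotation":[0,0,0],"fingers":0.3}]'
```

```text
clock: 8.9
position: [0.5109, 0.1106, 0.1103]
ee_rot: [2.335, -2.101, 0.001]
force: [0.9, 0.1, -0.0]
width: 0.472
clock: 9.28
position: [0.5109, 0.1106, 0.1071]
ee_rot: [2.335, -2.101, 0.0]
force: [-0.1, -0.1, -0.7]
width: 0.472
```

```bash
python3 -m pendant '[{"dp":[0,0,0.0015],"rotation":[0,0,0],"fingers":0.3},{"dp":[0,0,0.003],"rotation":[0,0,0],"fingers":0.3},{"dp":[0,0,0.003],"rotation":[0,0,0],"fingers":0.3}]';python3 go.py .511 .1105 .1 -84
```

```text
clock: 9.65
position: [0.5114, 0.1101, 0.1045]
ee_rot: [2.334, -2.102, 0.002]
force: [-0.6, -2.1, 4.9]
width: 0.475
t 9.65 p [0.5114 0.1101 0.1045] yaw -84.0 tilt 0.08 F [-0.6 -2.1  4.9] w 43.7 q [-0.2   0.38 -0.15  1.92  0.08  0.85 -1.86]
dp [-0.0004  0.0004  0.0045] rot [-0.0005 -0.0013  0.0001]
```

```bash
python3 -m pendant '[{"dp":[0.001,-0.0004,0],"rotation":[0,0,0],"fingers":0.3},{"dp":[0.001,-0.0004,0.001],"rotation":[0,0,0],"fingers":0.3},{"dp":[0.001,-0.0004,0.0015],"rotation":[0,0,0],"fingers":0.3}]';python3 go.py
```

```text
clock: 10.02
position: [0.5117, 0.1093, 0.1027]
ee_rot: [2.334, -2.101, 0.001]
force: [-1.0, 0.3, -1.3]
width: 0.472
t 10.03 p [0.5117 0.1093 0.1027] yaw -84.0 tilt 0.07 F [-1.   0.3 -1.3] w 43.5 q [-0.2   0.38 -0.15  1.92  0.08  0.84 -1.86]
```

Lateral shift freed it. I'll continue down to the land.

```bash
python3 -m pendant '[{"dp":[0,0,0.001],"rotation":[0,0,0],"fingers":0.3},{"dp":[0,0,0.002],"rotation":[0,0,0],"fingers":0.3},{"dp":[0,0,0.002],"rotation":[0,0,0],"fingers":0.3}]';python3 -m pendant '[{"dp":[0,0,0.001],"rotation":[0,0,0],"fingers":0.3},{"dp":[0,0,0.002],"rotation":[0,0,0],"fingers":0.3},{"dp":[0,0,0.002],"rotation":[0,0,0],"fingers":0.3}]'
```

```text
clock: 10.4
position: [0.5116, 0.1093, 0.1006]
ee_rot: [2.334, -2.101, 0.001]
force: [-0.3, 0.2, -0.5]
width: 0.472
clock: 10.78
position: [0.5116, 0.1093, 0.0986]
ee_rot: [2.334, -2.101, 0.001]
force: [-0.8, 0.3, -0.3]
width: 0.475
```

```bash
python3 -m pendant '[{"dp":[0,0,0.001],"rotation":[0,0,0],"fingers":0.3},{"dp":[0,0,0.0015],"rotation":[0,0,0],"fingers":0.3},{"dp":[0,0,0.0015],"rotation":[0,0,0],"fingers":0.3}]'
```

```text
clock: 11.15
position: [0.5121, 0.1094, 0.0976]
ee_rot: [2.335, -2.102, 0.002]
force: [-0.6, -1.5, 5.2]
width: 0.475
```

```bash
python3 -m pendant '[{"dp":[0,0,0.001],"rotation":[0,0,0],"fingers":0.3},{"dp":[0,0,0.0015],"rotation":[0,0,0],"fingers":0.3},{"dp":[0,0,0.0015],"rotation":[0,0,0],"fingers":0.3}]'
```

```text
clock: 11.52
position: [0.5127, 0.1094, 0.097]
ee_rot: [-2.334, 2.101, -0.003]
force: [-1.2, -0.9, 10.1]
width: 0.47
```

```bash
python3 -m pendant '[{"dp":[0,0,0.001],"rotation":[0,0,-0.04],"fingers":0.3},{"dp":[0,0,0.001],"rotation":[0,0,-0.08],"fingers":0.3},{"dp":[0,0,0.001],"rotation":[0,0,-0.12],"fingers":0.3},{"dp":[0,0,0.001],"rotation":[0,0,-0.16],"fingers":0.3}]' 12; python3 go.py
```

```text
clock: 12.02
position: [0.5125, 0.1093, 0.0961]
ee_rot: [-2.496, 1.907, -0.004]
force: [-0.3, -0.8, -1.0]
width: 0.483
t 12.03 p [0.5125 0.1093 0.0961] yaw -74.7 tilt 0.13 F [-0.3 -0.8 -1. ] w 44.4 q [-0.17  0.39 -0.19  1.93  0.1   0.83 -1.72]
```

```bash
python3 -m pendant '[{"dp":[0,0,0.0015],"rotation":[0,0,0],"fingers":0.3},{"dp":[0,0,0.0015],"rotation":[0,0,0],"fingers":0.3},{"dp":[0,0,0.0015],"rotation":[0,0,0],"fingers":0.3}]'; python3 go.py
```

```text
clock: 12.4
position: [0.5121, 0.1088, 0.0942]
ee_rot: [2.496, -1.907, 0.003]
force: [-1.0, -2.9, -0.9]
width: 0.476
t 12.4 p [0.5121 0.1088 0.0942] yaw -74.8 tilt 0.11 F [-1.  -2.9 -0.9] w 43.8 q [-0.17  0.4  -0.19  1.93  0.1   0.82 -1.72]
```

```bash
python3 -m pendant '[{"dp":[0,0,0.001],"rotation":[0,0,0],"fingers":0.3},{"dp":[0,0,0.002],"rotation":[0,0,0],"fingers":0.3},{"dp":[0,0,0.002],"rotation":[0,0,0],"fingers":0.3}]'; python3 go.py; python3 - <<'E'
from h import *
print(arm.observe()['ft_torque'])
a=arm.get_image('scene');cv2.imwrite('pics/s10.png',a)
b=np.array([.51,.11,.12]);n='scene'
x,y=proj(n,b)[0].astype(int)
cv2.imwrite('pics/c14.png',crop(a,x,y,30,10))
E
```

```text
clock: 12.78
position: [0.512, 0.1087, 0.0921]
ee_rot: [2.495, -1.907, 0.003]
force: [-0.4, -2.5, 0.7]
width: 0.477
t 12.78 p [0.512  0.1087 0.0921] yaw -74.8 tilt 0.11 F [-0.4 -2.5  0.7] w 43.9 q [-0.17  0.4  -0.19  1.93  0.1   0.82 -1.72]
[-0.50289088  0.26616485  0.05253048]
```

View pics/c14.png

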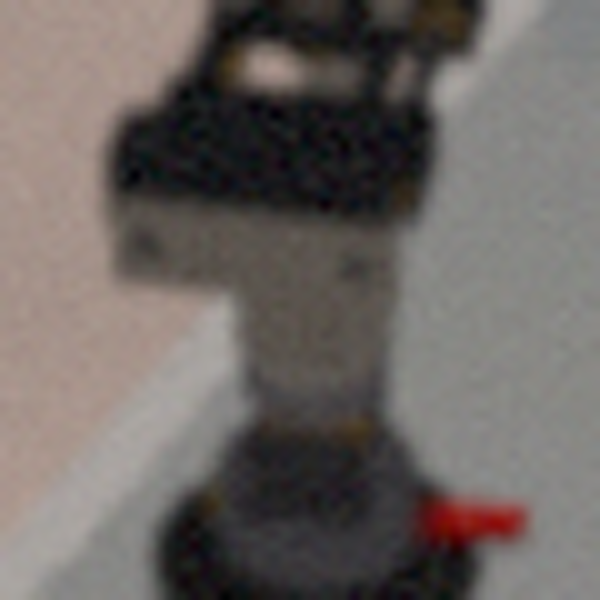

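```bash
python3 -m pendant '[{"dp":[0,0,0.001],"rotation":[0,0,0],"fingers":0.3},{"dp":[0,0,0.002],"rotation":[0,0,0],"fingers":0.3},{"dp":[0,0,0.0025],"rotation":[0,0,0],"fingers":0.3}]'; python3 -m pendant '[{"dp":[0,0,0.001],"rotation":[0,0,0],"fingers":0.3},{"dp":[0,0,0.0015],"rotation":[0,0,0],"fingers":0.3},{"dp":[0,0,0.0015],"rotation":[0,0,0],"fingers":0.3}]'
```

```text
clock: 13.2
position: [0.5119, 0.1086, 0.0896]
ee_rot: [2.495, -1.907, 0.003]
force: [-2.9, -2.6, 2.6]
width: 0.478
clock: 13.58
position: [0.5117, 0.1085, 0.0887]
ee_rot: [2.495, -1.907, 0.003]
force: [-5.2, -4.6, 10.6]
width: 0.48
```

```bash
python3 -m pendant '[{"dp":[0.0005,0.0009,0],"rotation":[0,0,0],"fingers":0.3},{"dp":[0.0005,0.0009,0.001],"rotation":[0,0,0],"fingers":0.3},{"dp":[0.0005,0.0009,0.0015],"rotation":[0,0,0],"fingers":0.3},{"dp":[0.0005,0.0009,0.0015],"rotation":[0,0,0],"fingers":0.3}]'; python3 go.py
```

```text
clock: 14.08
position: [0.5115, 0.1084, 0.0883]
ee_rot: [-2.496, 1.908, -0.004]
force: [-4.1, -1.1, 15.0]
width: 0.478
t 14.07 p [0.5115 0.1084 0.0883] yaw -74.8 tilt 0.14 F [-4.1 -1.1 15. ] w 44.0 q [-0.17  0.4  -0.19  1.94  0.11  0.81 -1.72]
```

```bash
python3 -m pendant '[{"dp":[0,0,0],"rotation":[0,0,0],"fingers":0.1},{"dp":[0,0,0],"rotation":[0,0,0],"fingers":-0.1},{"dp":[0,0,0],"rotation":[0,0,0],"fingers":-0.35},{"dp":[0,0,0],"rotation":[0,0,0],"fingers":-0.35},{"dp":[0,0,0],"rotation":[0,0,0],"fingers":-0.35}]'; python3 -m pendant '[{"dp":[0,0,-0.02],"rotation":[0,0,0],"fingers":-0.35},{"dp":[0,0,-0.05],"rotation":[0,0,0],"fingers":-0.35},{"dp":[0,0,-0.1],"rotation":[0,0,0],"fingers":-0.35},{"dp":[0,0.1,-0.14],"rotation":[0,0,0],"fingers":-0.35},{"dp":[0,0.2,-0.14],"rotation":[0,0,0],"fingers":-0.35},{"dp":[0,0.2,-0.14],"rotation":[0,0,0],"fingers":-0.35},{"dp":[0,0.2,-0.14],"rotation":[0,0,0],"fingers":-0.35}]'
python3 - <<'E'
from h import *
b=(.51,.11);o=[]
for n in('scene','top'):
    a=arm.get_image(n);cv2.imwrite(f'pics/{n}11.png',a)
    x,y=proj(n,[*b,.115])[0].astype(int)
    cur=[(proj(n,circ((*b,.129),.022)),(0,255,0)),(proj(n,circ((*b,.129),.0096)),(0,0,255)),(proj(n,circ((*b,.105),.022)),(255,0,255))]
    o.append(np.vstack([crop(a,x,y,22,6.8),crop(a,x,y,22,6.8,cur)]))
cv2.imwrite('pics/c15.png',np.hstack(o))
E
```

```text
clock: 14.7
position: [0.5115, 0.1085, 0.0882]
ee_rot: [-2.496, 1.907, -0.004]
force: [-0.1, 0.5, -0.0]
width: 0.674
clock: 15.58
position: [0.3155, 0.0552, 0.2281]
ee_rot: [2.496, -1.908, 0.005]
force: [1.1, -0.4, 0.7]
width: 0.675
```

View pics/c15.png

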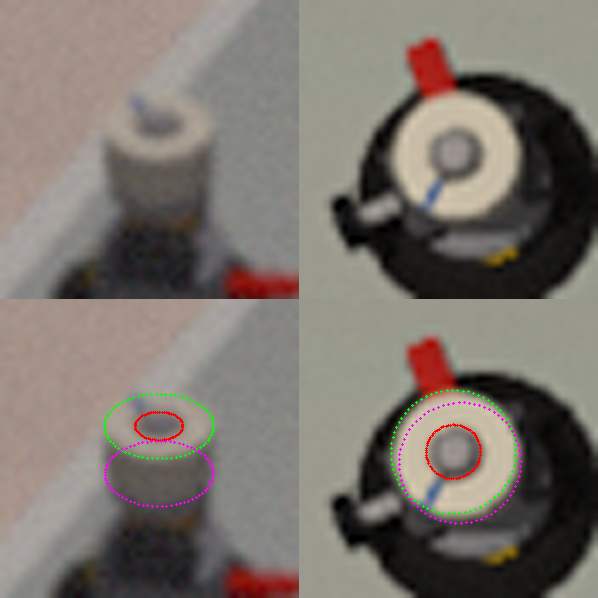

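```bash
python3 - <<'E'
from h import *
from scipy.ndimage import map_coordinates
from scipy.optimize import minimize
def fit(imgs,x0,mid):
    G={n:np.hypot(cv2.Sobel(cv2.GaussianBlur(i,(0,0),.8),cv2.CV_32F,1,0),cv2.Sobel(cv2.GaussianBlur(i,(0,0),.8),cv2.CV_32F,0,1)) for n,i in imgs.items()}
    def c(v,r=(.022,)):
        t=0
        for n in G:
            for rr in r:
                uv=proj(n,circ(v,rr)); t-=map_coordinates(G[n],[uv[:,1],uv[:,0]],order=1).mean()
        return t
    best=minimize(c,x0,method='Nelder-Mead',options=dict(initial_simplex=np.array(x0)+np.array([[0,0,0],[.003,0,0],[0,.003,0],[0,0,.004]]),xatol=1e-5,fatol=1e-3))
    return best.x.round(4),round(best.fun,1)
g=lambda f:cv2.cvtColor(cv2.imread(f),cv2.COLOR_BGR2GRAY).astype(np.float32)
print('start',fit({n:g(f'pics/{n}0.png') for n in('scene','top')},(.537,-.2277,.054),0))
im={n:np.mean([cv2.cvtColor(arm.get_image(n),cv2.COLOR_BGR2GRAY).astype(np.float32) for _ in range(4)],0) for n in('scene','top')}
for z in(.127,.130,.136): print('now',fit(im,(.511,.109,z),0))
print(arm.observe()['clock'])
E
```

```text
start (array([ 0.5366, -0.2283,  0.0545]), np.float64(-202.0))
now (array([0.5093, 0.1088, 0.1288]), np.float64(-451.3))
now (array([0.5093, 0.1088, 0.1288]), np.float64(-451.3))
now (array([0.5074, 0.1078, 0.1397]), np.float64(-409.4))
16.075
```

```bash
python3 -m pendant '[{"dp":[0,0,0],"rotation":[0,0,0],"fingers":-0.35},{"dp":[0,0,0],"rotation":[0,0,0],"fingers":-0.35}]'; python3 -c "
from cell import arm
print(arm.sign_off())"
```

```text
clock: 16.32
position: [0.3189, 0.0565, 0.2275]
ee_rot: [2.496, -1.907, 0.002]
force: [-0.4, -0.2, -0.5]
width: 0.67
the job is handed in; nothing more can be done
None
```

The bush is on the post, with its tab in the keyway and down on the shoulder. It is released, and I handed the job in at about 16 s.

**How it went**
- I set the bush over the nose and moved it about 1 mm sideways when it caught the edge.
- I rested it on the land at about 10 N and turned it about 9°. The tab then dropped in and I pressed the bush home.
- The highest wrist force I read was about 15 N, against the 40 N limit.

**Last checks**
- **Height by arm travel:** the tool went down 9.4 mm from land contact, against 9.5 mm expected.
- **Height by cameras:** a two-view fit of the top face puts it 74.3 mm above where it stood on the glass, against 75 mm. If the tab were still on the land it would be 84.5 mm.
- **Position:** the same fit puts it within about 1.5 mm of the post axis I measured. I judged tilt by eye only; it looked upright.
- **Release:** the fingers opened without load and the arm is clear, about 20 cm away.

**What failed or disagreed**
- **First grasp missed:** the fingertips sit at least 16 mm, perhaps nearly 30 mm, behind the reported TCP when the fingers are open. I found this in the camera images and gripped lower the second time.
- **Possible wrong solution:** one camera fit, started from a height of 0.136 m, settled at 0.140 m with a weaker score. I took it as a false match, since the other two starts agreed.
- **Bystanders:** I did not measure them again at the end. No force reading suggested the arm had touched any of them.

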